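# Pack two cells in the double-lidded battery tin and uncover its inner lid

## Robot

A 6-joint arm with a two-finger parallel gripper is mounted at the origin on a cart in front of the work surface, level with it; the furniture and walls round the work are solid. World frame = base frame: x ahead of the robot, y to its left, z up, the work surface at z = 0. Lengths are in m, angles in rad, forces in N, time in s.
With the tool pointing down it reaches from about 0.425 to 0.95 m from the base axis. Payload 3.5 kg.
Tool frame: the origin (TCP) lies at the very end of the fingers, on their centre line; the grasp point (between the pads) lies 19 mm behind it; z points along the fingers, y is the line along which they close (so a half turn about z gives the same grasp; the last joint's range is limited). The gripper opens to 85 mm and grips with 20 to 120 N. Pads are 22 mm wide; open, the fingers measure 114 mm over their backs; the gripper's body (76 mm by 85 mm) begins 54 mm behind the grasp point. The pads swing forward as they close: fully open they stand 13 mm farther back than shut.
Start: joints at [1.153, 0.286, 1.577, -0, 1.279, -0.15], TCP at [0.179, 0.651, 0.231] pointing down, gripper open.
Joint ranges: [-2.77, 2.77], [-0.9, 2.22], [0.21, 2.48], [-1.53, 4.67], [0.24, 2.81], [-2.84, 2.84]. Speed limits (rad/s): [2.79, 2.79, 3.14, 3.14, 3.14, 3.14].

## Interface

Orientations are given as a unit quaternion [x, y, z, w].
In Python, from plant import ctrl gives the robot as it stands.
- The arm moves only by the tool carry_out, never from a script. Its argument "deltas" is one flat list of numbers, 6 for each row, row after row: the shift along the tool's x, y, z in m, then the turn, a rotation vector about the tool's x, y, z in rad. A call has 1 to 5 rows; each row is the pose to reach, as a shift and turn from the pose commanded when the call began, along the tool's axes at that moment; what a row does not reach only later rows make up. A row lasts 1/8 s, in which the tool goes at most 62.5 mm and 10.7 degrees, less where a joint would pass 70% of its speed; a pose out of reach is approached as far as the arm can. A call with a gripper value outside its range is refused whole. "grip" is the opening in per cent of the stroke, from 0 (shut) to 100 (fully open), set as the call begins (left out, the last holds). The fingers move at their own pace and stop on an object; "grip_force" is the grip in N (left out, the last holds). Time passes only in rows, so rows that repeat a pose let the fingers close. It gives the time, the measured TCP pose, the force, the opening and the grip force at its end, in the units of the state.
- ctrl.get_state(): the state, without advancing time (a new reading comes with each control period).
- ctrl.read_camera(name): name is "side" or "top"; returns (picture, depth): 384x512x3 uint8, red, green, blue; 384x512 float32, m along the optical axis (not along the pixel's ray), 0 where there is no reading.
- ctrl.camera_model(name): a dict with "intrinsics" (3x3 intrinsics, pixels), "k1" (the pictures are not rectified: a ray, as slopes to the right and down, at radius r is drawn at 1 + k1 r^2 times it, then the intrinsics apply), "extrinsics" (4x4, takes a point from world to camera coordinates). Camera axes: x right, y down, z forward; pixel columns grow to the right and rows downward; lengths in m; the calibration is good to about 2 mm. A picture is of the moment at which its call begins. camera_model takes no time and is no camera call.
- ctrl.sign_off(): hands the job in; it is judged then, once.
Trained networks look in the newest picture that a camera, given by its name, has taken for a name from the list of things; names that differ only in an ending like _2 or _b are one class to them, and where a whole thing is asked for, a point or a joint stands for the part that bears it (a point fixed in the world has none). Each returns a list of dicts, best first, with "score" (0 to 1); they miss things now and then, are a little off and sometimes report something else, mostly with a low value. They report only what shows in the picture. A call takes as long as a camera call. They do not tell look-alikes from the thing itself.
- ctrl.find_in(camera, query): "uv" ([column, row] in pixels, amid what is visible of it).
The state is a dict: "time": time; "qpos": joint angles; "dq": joint speeds; "joint_efforts": joint torques, N m; "eef_pos": TCP position; "tcp_rot": TCP orientation; "contact_force": force on the tool from outside, world axes, zero at the start; "wrist_torque": the same for the moment, N m; "opening": opening from 0.0 (shut) to 1.0 (fully open); "finger_force": force on a finger pad.
Only numpy, scipy, OpenCV 4.12 (cv2) and the standard library are available. Lean on these libraries where they do the work, as an engineer would, in place of code of your own. Each camera call takes 0.05 s, during which the arm holds its last target. There are 200 camera calls.

## Task

Put exactly two of the four standing battery cells into the open tin, leaving the other two standing where they are. Then pick up the double lid by the black stem of the inner lid, so that both lids come together, and lower it (do not drop it) onto the tin until it sits fully home. Let go of the stem, take the outer lid by its collar, lift it straight off so that the inner lid stays undisturbed in the tin, and finish still holding the outer lid level, a few centimetres clear above the stem and over the tin, so that I can label it; leave the mug, tape measure and torch alone.

Things in the scene. Friction and masses are not known exactly. Their poses are not given: they have to be found in the camera images.
- cell_1: one of four AA cells standing on end on the worktop, black with a copper top, 14 mm in diameter, 50 mm tall, 23 g; origin at the centre of its underside, z along the cell
- cell_2: one of four AA cells standing on end on the worktop, green with a copper top, 14 mm in diameter, 50 mm tall, 23 g; origin at the centre of its underside, z along the cell
- cell_3: one of four AA cells standing on end on the worktop, black with a copper top, 14 mm in diameter, 50 mm tall, 23 g; origin at the centre of its underside, z along the cell
- cell_4: one of four AA cells standing on end on the worktop, green with a copper top, 14 mm in diameter, 50 mm tall, 23 g; origin at the centre of its underside, z along the cell
- tin: open round steel tin with a blue band, fixed to the worktop, 98 mm outside diameter (blue band 99 mm), inside diameter 92 mm, 70 mm high, floor 4 mm thick; origin at the centre of its underside, z up. The lids may stand to its left or to its right
- inner_lid: white lid, 0.22 kg, on the worktop, carrying the outer lid. Up from its origin (centre of its underside): plug dia 88 mm (80 at its foot), 0-10 mm, 2 mm play in the tin; flange dia 98, 10-13 mm, that rests on the tin's rim (origin then 60 mm above the tin's); black round stem dia 14, 13-71 mm, sticking 28 mm out of the outer lid's collar. Lifting the stem lifts both lids
- outer_lid: orange lid, 0.12 kg, loose on the inner lid's flange. Up from its origin (centre of its underside, 3 mm above the inner lid's while nested): skirt dia 114 outside, 108 inside, 0-10 mm, goes round the tin's rim; flat top 10-14 mm; round collar dia 30, 14-40 mm, with an 18 mm bore round the stem (2 mm play). It must rise 58 mm to come off the stem
- mug: white mug, 92x123x95 mm, bystander; origin at the centre of its underside
- tape_measure: yellow and black tape measure, 33x71x62 mm, bystander; origin at the centre of its underside
- torch: black torch lying down, 37x122x33 mm, bystander; origin at the centre of its underside
Things that resemble listed ones, but are neither listed nor needed, are in the scene too. Of the things that look like the outer_lid, the larger one is meant.

How it is judged:
By the outcome, as a careful person would: the job done as asked, in the order asked, and still so for the second after the job is handed in, while the arm keeps its last pose, push and grip.
It also fails if it takes over 69 s, if anything falls off the work surface, if the arm or the gripper's body presses on something with over 40 N, if the wrist force passes 120 N, or if a joint passes its speed limit or range.

## Working session

There is one attempt and no reset: what is moved stays moved. The work goes in short steps, Python scripts to look and compute and a tool call to move; the robot and the scene stay as the last step left them, time stands still between calls to the robot, and variables do not carry over. Pictures are saved under pics/ and viewed, at most 10 in all, crops included, and the job is handed in when it is done.

Besides the shell and the picture viewer there is one more tool, called after "Emit:" by a JSON object that holds its "method" and its "body", one argument or row to a line. carry_out: Moves the arm, as the interface text tells. Its arguments: {"type":"object","properties":{"deltas":{"type":"array"},"grip":{"type":"number"},"grip_force":{"type":"number"}},"required":["deltas"]}

```bash
mkdir -p pics; cat > h.py <<'E'
import numpy as np, cv2
from plant import ctrl
def snap(n,fn=None):
    im,d=ctrl.read_camera(n)
    if fn: cv2.imwrite('pics/'+fn,cv2.cvtColor(im,cv2.COLOR_RGB2BGR))
    return im,d
def world(n,uv,depth):
    m=ctrl.camera_model(n);K=np.array(m['intrinsics']);T=np.array(m['extrinsics'])
    uv=np.atleast_2d(np.array(uv,float));z=np.atleast_1d(depth)
    p=(uv-K[:2,2])/[K[0,0],K[1,1]];s=p.copy()
    for _ in range(20): s=p/(1+m['k1']*(s**2).sum(1,keepdims=True))
    c=np.c_[s*z[:,None],z]
    return (c-T[:3,3])@T[:3,:3]
def cloud(n,d):
    v,u=np.mgrid[:384,:512]
    return world(n,np.c_[u.ravel(),v.ravel()],d.ravel()).reshape(384,512,3)
def pose():
    s=ctrl.get_state();return s
E
cat > a.py <<'E'
from h import *
for n in ('top','side'):
    im,d=snap(n,n+'0.png');c=cloud(n,d);np.savez(n+'0.npz',im=im,d=d,c=c)
    print(n,np.round(np.linalg.inv(np.array(ctrl.camera_model(n)['extrinsics']))[:3,3],2))
    for q in ('cell_1','tin','inner_lid','outer_lid','mug','tape_measure','torch'):
        for r in ctrl.find_in(n,q):
            u,v=map(int,np.round(r['uv'])); print(q,round(r['score'],2),u,v,np.round(c[v,u],3))
s=ctrl.get_state();print({k:np.round(v,3) for k,v in s.items()})
E
python3 a.py
```

```text
top [-0.2   0.32  1.1 ]
cell_1 0.49 204 246 [0.455 0.168 0.033]
cell_1 0.44 318 209 [ 0.457 -0.208  0.001]
tin 0.93 199 190 [0.675 0.107 0.004]
inner_lid 0.19 126 226 [0.611 0.354 0.032]
outer_lid 0.78 270 174 [ 0.629 -0.123  0.025]
mug 0.63 125 225 [0.614 0.356 0.035]
tape_measure 0.81 353 187 [ 0.456 -0.323  0.054]
torch 0.75 202 153 [0.809 0.047 0.023]
side [0.28 0.85 0.54]
cell_1 0.6 309 204 [ 0.455 -0.046  0.027]
cell_1 0.53 306 219 [0.442 0.041 0.033]
cell_1 0.39 324 181 [ 0.445 -0.189  0.031]
tin 0.89 215 217 [0.625 0.162 0.066]
outer_lid 0.87 254 184 [ 0.635 -0.116  0.019]
outer_lid 0.56 298 288 [0.399 0.268 0.016]
mug 0.88 196 276 [0.552 0.39  0.094]
tape_measure 0.79 324 161 [ 0.471 -0.31   0.041]
torch 0.95 174 196 [0.807 0.041 0.023]
torch 0.6 307 219 [0.44  0.037 0.032]
{'time': np.float64(0.8), 'qpos': array([ 1.153,  0.286,  1.577,  0.   ,  1.279, -0.15 ]), 'dq': array([ 0.001,  0.001,  0.001,  0.001, -0.001,  0.002]), 'joint_efforts': array([ -0.   , -40.591, -29.292,  -0.   ,   0.   ,   0.   ]), 'eef_pos': array([0.179, 0.651, 0.231]), 'tcp_rot': array([ 0.134,  0.991,  0.   , -0.   ]), 'contact_force': array([-0.438, -0.652,  0.386]), 'wrist_torque': array([-0.022,  0.009,  0.005]), 'finger_force': np.float64(0.0), 'opening': np.float64(1.0)}
```

View pics/top0.png

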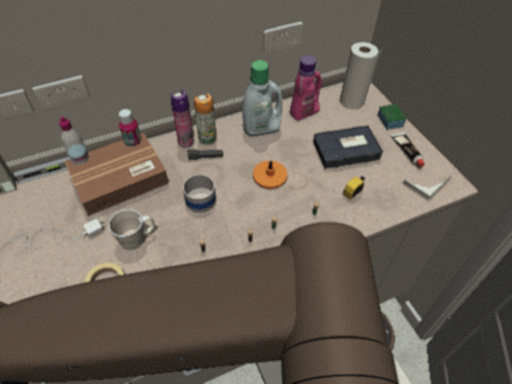

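View pics/side0.png

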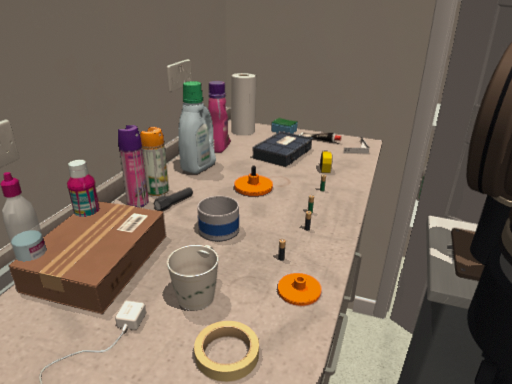

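The top view shows the tin at (200,190), the double lid with black stem at (270,172), and cells at (202,246), (250,237), (274,224) and (316,210). In the side view the orange lid at (299,288) has no stem, so it is the decoy. Next I measure from the clouds.

```bash
cat > b.py <<'E'
from h import *
from scipy.optimize import least_squares
from scipy.ndimage import label
def circ(p,R=None):
    f=lambda q: np.hypot(p[:,0]-q[0],p[:,1]-q[1])-(R or q[2])
    r=least_squares(f,[*p[:,:2].mean(0),R or .045],loss='soft_l1',f_scale=.002);return np.round(r.x,4),len(p)
def run(D):
  for n,(im,c,d) in D.items():
    ok=d>0;im=im.astype(int)
    m=ok&(c[...,2]>.018)&(c[...,2]<.06)&(c[...,0]>.36)&(c[...,0]<.53)&(c[...,1]<.25)&(c[...,1]>-.26)
    L,k=label(m)
    for i in range(1,k+1):
        p=c[L==i]
        if len(p)>8: print(n,'cell',np.round(np.median(p,0),3),'top',np.round(p[p[:,2]>p[:,2].max()-.008].mean(0),3),len(p))
    reg=ok&(np.hypot(c[...,0]-.66,c[...,1]-.12)<.08)
    print(n,'tin rim',circ(c[reg&(c[...,2]>.064)&(c[...,2]<.076)],.0475),c[reg][:,2].max())
    reg=ok&(np.hypot(c[...,0]-.635,c[...,1]+.12)<.08)
    o=reg&(im[...,0]>150)&(im[...,2]<90)
    p=c[o&(c[...,2]<.024)&(c[...,2]>.008)];print(n,'lid top',p.mean(0).round(4),(p.max(0)-p.min(0)).round(3),(p.max(0)/2+p.min(0)/2).round(4))
    q=c[reg&(c[...,2]>.035)];print(n,'stem',q.mean(0).round(4),q[:,2].max(),len(q))
if __name__=='__main__':
  D={}
  for n in('top','side'):
    z=np.load(n+'0.npz');D[n]=(z['im'],z['c'],z['d'])
  run(D)
E
python3 b.py
```

```text
top cell [ 0.446 -0.187  0.044] top [ 0.447 -0.188  0.05 ] 41
top cell [ 0.449 -0.049  0.042] top [ 0.452 -0.05   0.05 ] 45
top cell [0.436 0.033 0.042] top [0.439 0.032 0.051] 47
top cell [0.459 0.171 0.041] top [0.463 0.17  0.05 ] 49
top tin rim (array([0.6393, 0.115 , 0.0475]), 148) 0.07579345844607188
top lid top [ 0.6345 -0.1246  0.0171] [0.111 0.109 0.016] [ 0.6402 -0.1268  0.016 ]
top stem [ 0.6388 -0.1276  0.0499] 0.07329295609105786 74
side cell [ 0.448 -0.185  0.037] top [ 0.449 -0.188  0.048] 55
side cell [ 0.451 -0.047  0.036] top [ 0.452 -0.049  0.048] 66
side cell [0.438 0.037 0.037] top [0.439 0.035 0.049] 75
side cell [0.462 0.175 0.038] top [0.463 0.173 0.048] 93
side cell [0.399 0.249 0.028] top [0.4   0.249 0.028] 16
side tin rim (array([0.6399, 0.1169, 0.0475]), 260) 0.0720336456141272
side lid top [ 0.6356 -0.1151  0.0167] [0.11  0.114 0.015] [ 0.6409 -0.127   0.0159]
side stem [ 0.6408 -0.1231  0.0499] 0.07176135565371063 94
```

Targets: cells at (.463,.171) and (.452,-.050), tin (.640,.116), lid (.640,-.127). I'll square the tool to the world axes on the way to the first cell.

Emit:
{"method": "carry_out", "body": {
  "deltas": [-0.0446,-0.043,0,0,0,-0.0538,-0.0892,-0.086,0,0,0,-0.1076,-0.1338,-0.129,0,0,0,-0.1614,-0.1784,-0.172,0,0,0,-0.2152,-0.223,-0.215,0,0,0,-0.269],
  "grip": 60,
  "grip_force": 30
}}

```text
time: 1.42
eef_pos: [0.3375, 0.3829, 0.2317]
tcp_rot: [-0.002, 1.0, 0.0, 0.001]
contact_force: [0.8, -0.5, 0.8]
opening: 0.6
finger_force: 0.0
```

Emit:
{"method": "carry_out", "body": {
  "deltas": [-0.03,-0.053,0.02,0,0,0,-0.06,-0.106,0.05,0,0,0,-0.09,-0.16,0.08,0,0,0,-0.126,-0.213,0.1,0,0,0,-0.126,-0.213,0.1,0,0,0]
}}

```text
time: 2.05
eef_pos: [0.4636, 0.1692, 0.1302]
tcp_rot: [0.001, 1.0, -0.0, -0.001]
contact_force: [-0.9, 0.1, 0.5]
opening: 0.599
finger_force: 0.0
```

Emit:
{"method": "carry_out", "body": {
  "deltas": [0,0.001,0.05,0,0,0,0,0.001,0.09,0,0,0,0,0.001,0.108,0,0,0,0,0.001,0.108,0,0,0]
}}

```text
time: 2.55
eef_pos: [0.4617, 0.1732, 0.0222]
tcp_rot: [-0.001, 1.0, -0.0, -0.002]
contact_force: [-0.0, -0.3, 0.7]
opening: 0.603
finger_force: 0.0
```

```bash
python3 -c "
from h import *
im,d=snap('side');cv2.imwrite('pics/s1.png',cv2.resize(cv2.cvtColor(im,cv2.COLOR_RGB2BGR)[150:330,160:400],None,fx=3,fy=3))
print(ctrl.get_state()['eef_pos'])"
```

```text
[0.46288888 0.17333737 0.02350327]
```

View pics/s1.png

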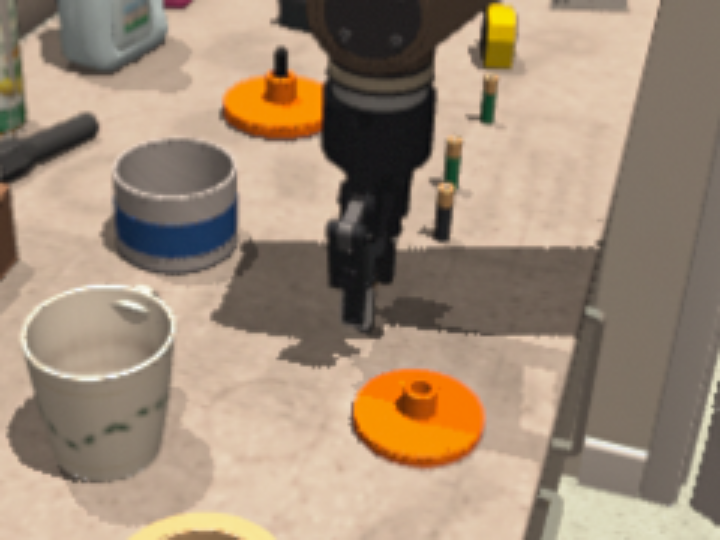

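The near finger hides the first cell (crop about (360,310)), as expected. The tin and the other three cells are undisturbed, so I close.

Emit:
{"method": "carry_out", "body": {
  "deltas": [0,0,0,0,0,0,0,0,0,0,0,0,0,0,0,0,0,0,0,0,0,0,0,0,0,0,0,0,0,0],
  "grip": 0
}}

```text
time: 3.22
eef_pos: [0.4641, 0.1731, 0.0247]
tcp_rot: [-0.0, 1.0, 0.0, 0.001]
contact_force: [-0.4, 1.3, 6.2]
opening: 0.151
finger_force: 29.4
```

Emit:
{"method": "carry_out", "body": {
  "deltas": [0,0,-0.05,0,0,0,0,0,-0.1,0,0,0,-0.0,0,-0.12,0,0,0,0,0,-0.12,0,0,0]
}}

```text
time: 3.72
eef_pos: [0.4642, 0.1729, 0.1452]
tcp_rot: [-0.001, 1.0, 0.0, 0.002]
contact_force: [-0.3, 0.1, -0.9]
opening: 0.152
finger_force: 29.3
```

Emit:
{"method": "carry_out", "body": {
  "deltas": [-0.05,-0.014,0,0,0,0,-0.1,-0.028,0,0,0,0,-0.15,-0.042,0,0,0,0,-0.197,-0.057,0,0,0,0,-0.197,-0.057,0,0,0,0]
}}

```text
time: 4.35
eef_pos: [0.6612, 0.1142, 0.1399]
tcp_rot: [0.001, 1.0, -0.0, -0.002]
contact_force: [-0.2, 0.4, 0.9]
opening: 0.148
finger_force: 29.3
```

Emit:
{"method": "carry_out", "body": {
  "deltas": [0,0,0.04,0,0,0,0,0,0.08,0,0,0,0,0,0.105,0,0,0,0,0,0.114,0,0,0,0,0,0.114,0,0,0]
}}

```text
time: 4.97
eef_pos: [0.6587, 0.1164, 0.0286]
tcp_rot: [-0.001, 1.0, -0.0, -0.001]
contact_force: [-0.4, -1.2, 0.0]
opening: 0.152
finger_force: 29.8
```

Release (small opening), rise, and go toward cell_3.

Emit:
{"method": "carry_out", "body": {
  "deltas": [0,0,0.001,0,0,0,0,0,0.001,0,0,0,0,0,0.001,0,0,0],
  "grip": 32
}}

```text
time: 5.35
eef_pos: [0.6599, 0.116, 0.0282]
tcp_rot: [-0.001, 1.0, 0.0, -0.0]
contact_force: [-0.9, 0.3, 0.4]
opening: 0.321
finger_force: 0.0
```

Emit:
{"method": "carry_out", "body": {
  "deltas": [0,0,-0.03,0,0,0,0,0,-0.07,0,0,0,0,0,-0.115,0,0,0,0,0,-0.115,0,0,0]
}}

```text
time: 5.85
eef_pos: [0.6633, 0.1161, 0.1494]
tcp_rot: [-0.001, 1.0, 0.0, 0.005]
contact_force: [1.3, 1.0, -0.6]
opening: 0.323
finger_force: 0.0
```

Emit:
{"method": "carry_out", "body": {
  "deltas": [0.041,-0.033,0,0,0,0,0.082,-0.066,0,0,0,0,0.124,-0.1,0,0,0,0,0.165,-0.133,0,0,0,0,0.207,-0.165,0,0,0,0],
  "grip": 55
}}

```text
time: 6.48
eef_pos: [0.4512, -0.0499, 0.1422]
tcp_rot: [-0.001, 1.0, 0.0, -0.001]
contact_force: [0.8, -0.9, 1.3]
opening: 0.551
finger_force: 0.0
```

```bash
cat > c.py <<'E'
from h import *
from b import run
D={}
for n in('top','side'):
    im,d=snap(n,n+'2.png');D[n]=(im,cloud(n,d),d)
run(D);s=ctrl.get_state();print(s['eef_pos'],s['opening'],s['time'])
for n in D:
    c=D[n][1]; m=(np.hypot(c[...,0]-.64,c[...,1]-.116)<.04)&(c[...,2]>.012)&(c[...,2]<.062)
    print(n,'in tin',np.round(np.median(c[m],0),3),m.sum(), c[m][:,2].max() if m.any() else 0)
E
python3 c.py
```

```text
top cell [0.396 0.248 0.028] top [0.398 0.248 0.029] 12
top tin rim (array([0.6392, 0.1152, 0.0475]), 143) 0.0740135192838795
top lid top [ 0.6615 -0.096   0.0178] [0.085 0.049 0.013] [ 0.6483 -0.0975  0.017 ]b.py:20: RuntimeWarning: Mean of empty slice.
  q=c[reg&(c[...,2]>.035)];print(n,'stem',q.mean(0).round(4),q[:,2].max(),len(q))
  ret = um.true_divide(
Traceback (most recent call last):
  File "c.py", line 6, in <module>
    run(D);s=ctrl.get_state();print(s['eef_pos'],s['opening'],s['time'])
    ~~~^^^
  File "b.py", line 20, in run
    q=c[reg&(c[...,2]>.035)];print(n,'stem',q.mean(0).round(4),q[:,2].max(),len(q))
                                                               ~~~~~~~~~~^^
ValueError: zero-size array to reduction operation maximum which has no identity
```

View pics/top2.png

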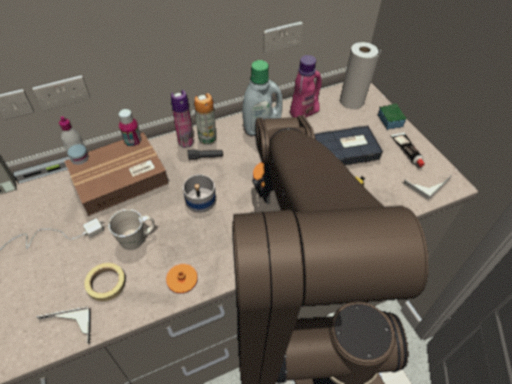

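A cell stands in the tin at (198,186). Now cell_3.

Emit:
{"method": "carry_out", "body": {
  "deltas": [0,0,0.05,0,0,0,0,0,0.1,0,0,0,0,0,0.119,0,0,0,0,0,0.119,0,0,0]
}}

```text
time: 7.08
eef_pos: [0.4515, -0.0484, 0.022]
tcp_rot: [-0.001, 1.0, 0.001, -0.003]
contact_force: [0.2, 1.2, 0.6]
opening: 0.55
finger_force: 0.0
```

Emit:
{"method": "carry_out", "body": {
  "deltas": [0,0,0,0,0,0,0,0,0,0,0,0,0,0,0,0,0,0,0,0,0,0,0,0,0,0,0,0,0,0],
  "grip": 0
}}

```text
time: 7.7
eef_pos: [0.4543, -0.0496, 0.0255]
tcp_rot: [-0.001, 1.0, -0.0, 0.001]
contact_force: [-0.2, 1.3, 6.3]
opening: 0.15
finger_force: 29.9
```

Emit:
{"method": "carry_out", "body": {
  "deltas": [0,0,-0.05,0,0,0,0,0,-0.1,0,0,0,0,0,-0.12,0,0,0,0,0,-0.12,0,0,0]
}}

```text
time: 8.2
eef_pos: [0.4542, -0.0496, 0.1459]
tcp_rot: [-0.001, 1.0, -0.001, 0.002]
contact_force: [0.3, -0.1, -0.2]
opening: 0.151
finger_force: 29.5
```

Emit:
{"method": "carry_out", "body": {
  "deltas": [-0.042,0.042,0,0,0,0,-0.084,0.084,0,0,0,0,-0.126,0.126,0,0,0,0,-0.166,0.166,0,0,0,0,-0.166,0.166,0,0,0,0]
}}

```text
time: 8.82
eef_pos: [0.6193, 0.1193, 0.1408]
tcp_rot: [-0.002, 1.0, 0.0, -0.002]
contact_force: [-0.1, 0.1, -1.1]
opening: 0.149
finger_force: 29.6
```

Emit:
{"method": "carry_out", "body": {
  "deltas": [0,0,0.04,0,0,0,0,0,0.08,0,0,0,0,0,0.105,0,0,0,0,0,0.114,0,0,0,0,0,0.114,0,0,0]
}}

```text
time: 9.45
eef_pos: [0.618, 0.1161, 0.0295]
tcp_rot: [-0.0, 1.0, -0.0, -0.001]
contact_force: [-0.7, 0.5, 0.7]
opening: 0.152
finger_force: 29.9
```

Emit:
{"method": "carry_out", "body": {
  "deltas": [0,0,0.001,0,0,0,0,0,0.001,0,0,0,0,0,0.001,0,0,0],
  "grip": 32
}}

```text
time: 9.82
eef_pos: [0.6189, 0.1169, 0.0293]
tcp_rot: [-0.001, 1.0, -0.0, -0.0]
contact_force: [0.8, -1.0, -0.3]
opening: 0.315
finger_force: 0.0
```

Emit:
{"method": "carry_out", "body": {
  "deltas": [0,0,-0.03,0,0,0,0,0,-0.07,0,0,0,0,0,-0.125,0,0,0,0,0,-0.125,0,0,0]
}}

```text
time: 10.32
eef_pos: [0.6228, 0.1172, 0.1612]
tcp_rot: [-0.001, 1.0, 0.0, 0.006]
contact_force: [-1.1, -0.2, 0.3]
opening: 0.321
finger_force: 0.0
```

Emit:
{"method": "carry_out", "body": {
  "deltas": [-0.005,-0.06,0,0,0,0,-0.01,-0.12,0,0,0,0,-0.015,-0.18,0.01,0,0,0,-0.0215,-0.2435,0.02,0,0,0,-0.0215,-0.2435,0.03,0,0,0],
  "grip": 60
}}

```text
time: 10.95
eef_pos: [0.6404, -0.1307, 0.1229]
tcp_rot: [0.002, 1.0, -0.0, -0.0]
contact_force: [0.2, 0.3, -1.1]
opening: 0.599
finger_force: 0.0
```

```bash
cat > d.py <<'E'
from h import *
t,_=snap('top');s,_=snap('side')
f=lambda im,v,u:cv2.resize(cv2.cvtColor(im,cv2.COLOR_RGB2BGR)[v:v+110,u:u+160],None,fx=4,fy=4)[:, :640]
im=np.vstack([f(t,135,170),f(s,140,180)]);cv2.imwrite('pics/d.png',cv2.resize(im,None,fx=.68,fy=.68))
st=ctrl.get_state();print(st['eef_pos'],st['time'])
E
python3 d.py
```

```text
[ 0.6391453  -0.12656902  0.12134764] 11.05
```

View pics/d.png

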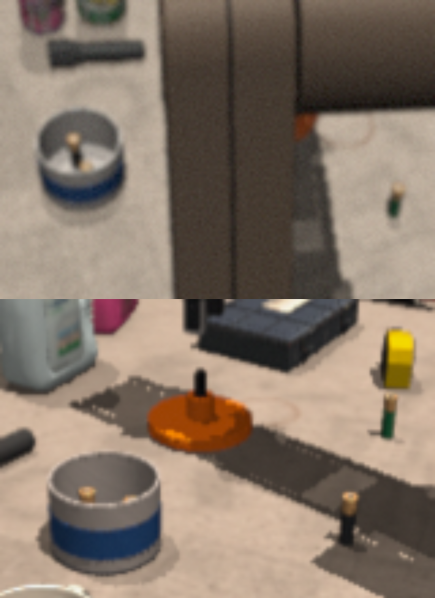

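The tin holds two cells (top crop (75,145) and (85,168)). The black cell (side crop (347,510)) and the green one (388,410) still stand, and the stem is at (200,380). I descend on the stem.

Emit:
{"method": "carry_out", "body": {
  "deltas": [0,0,0.04,0,0,0,0,0,0.065,0,0,0,0,0,0.075,0,0,0,0,0,0.075,0,0,0]
}}

```text
time: 11.55
eef_pos: [0.6406, -0.1252, 0.0489]
tcp_rot: [-0.001, 1.0, 0.0, -0.001]
contact_force: [-1.6, 1.0, -0.2]
opening: 0.6
finger_force: 0.0
```

```bash
cat > e.py <<'E'
from h import *
import sys
s,_=snap('side');cv2.imwrite('pics/%s.png'%sys.argv[1],cv2.resize(cv2.cvtColor(s,cv2.COLOR_RGB2BGR)[120:240,180:340],None,fx=4,fy=4,interpolation=cv2.INTER_CUBIC))
z=[]
for i in range(4): snap('side');z.append(ctrl.get_state()['eef_pos'])
print(np.mean(z,0),ctrl.get_state()['time'])
E
python3 e.py e1
```

```text
[ 0.6419122  -0.12647375  0.05096785] 11.8
```

View pics/e1.png

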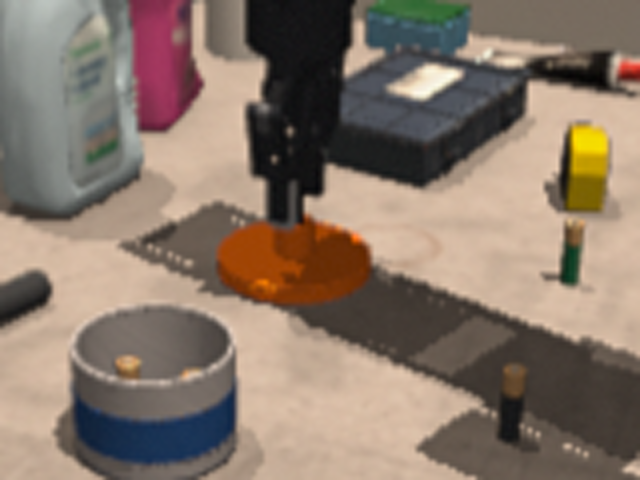

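The fingers straddle the stem just above the collar (285,225). I close with a firmer grip, then lift a little.

Emit:
{"method": "carry_out", "body": {
  "deltas": [0,0,0.003,0,0,0,0,0,0.003,0,0,0,0,0,0.003,0,0,0,0,0,0.003,0,0,0,0,0,0.003,0,0,0],
  "grip": 0,
  "grip_force": 60
}}

```text
time: 12.42
eef_pos: [0.6409, -0.1269, 0.0465]
tcp_rot: [-0.001, 1.0, -0.0, 0.0]
contact_force: [-1.1, -1.2, 1.7]
opening: 0.135
finger_force: 58.5
```

Emit:
{"method": "carry_out", "body": {
  "deltas": [0,0,0,0,0,0,0,0,-0.015,0,0,0,0,0,-0.04,0,0,0,0,0,-0.08,0,0,0,0,0,-0.11,0,0,0]
}}

```text
time: 13.05
eef_pos: [0.6408, -0.1259, 0.1577]
tcp_rot: [-0.001, 1.0, 0.0, 0.0]
contact_force: [1.1, 0.0, -3.7]
opening: 0.138
finger_force: 58.7
```

```bash
cat > f.py <<'E'
from h import *
from b import circ
import sys
z=[];R={}
for n in('top','side'):
    im,d=snap(n,'f_%s.png'%n);c=cloud(n,d);R[n]=(im.astype(int),d,c);z.append(ctrl.get_state()['eef_pos'])
e=np.mean(z,0);print('eef',e.round(4),ctrl.get_state()['time'],ctrl.get_state()['contact_force'].round(1))
for n,(im,d,c) in R.items():
    o=(d>0)&(im[...,0]>110)&(im[...,2]<70)&(im[...,0]-im[...,2]>80)&(np.hypot(c[...,0]-e[0],c[...,1]-e[1])<.075)&(c[...,2]>.09)
    p=c[o]
    if len(p)<30: print(n,'few',len(p));continue
    # top surface plane
    zt=np.percentile(p[:,2],[2,25,50,75,98]).round(4)
    med=np.median(p[:,2]);q=p[abs(p[:,2]-med)<.006]
    A=np.c_[q[:,:2]-e[:2],np.ones(len(q))];s=np.linalg.lstsq(A,q[:,2],rcond=None)[0]
    b=(q.max(0)+q.min(0))/2
    print(n,len(p),'z',zt,'slope',s.round(3),'bbox mid',b.round(4),'ext',(q.max(0)-q.min(0)).round(3))
    r=(d>0)&(np.hypot(c[...,0]-.64,c[...,1]-.116)<.08)&(c[...,2]>.064)&(c[...,2]<.076)&(im[...,0]-im[...,2]<60)
    if r.sum()>30: print(n,'tin',circ(c[r],.0475))
E
python3 f.py
```

```text
eef [ 0.6431 -0.1267  0.162 ] 13.15 [ 0.8 -0.1 -3.4]
top few 0
side 411 z [0.1213 0.1306 0.1337 0.1348 0.156 ] slope [ 0.02  -0.029  0.134] bbox mid [ 0.6452 -0.1201  0.1335] ext [0.1   0.105 0.012]
side tin (array([0.6398, 0.117 , 0.0475]), 256)
```

Both lids came up (3.4 N, level). Now I carry them over the tin.

Emit:
{"method": "carry_out", "body": {
  "deltas": [0,0.02,0,0,0,0,0,0.06,0,0,0,0,0,0.1,0,0,0,0,0,0.14,0,0,0,0,0,0.18,0,0,0,0]
}}

```text
time: 13.78
eef_pos: [0.6384, 0.0562, 0.153]
tcp_rot: [-0.001, 1.0, 0.001, -0.003]
contact_force: [1.1, -0.2, -2.5]
opening: 0.133
finger_force: 58.8
```

Emit:
{"method": "carry_out", "body": {
  "deltas": [0.001,0.03,0,0,0,0,0.001,0.052,0,0,0,0,0.001,0.063,0,0,0,0,0.001,0.063,0,0,0,0,0.001,0.063,0,0,0,0]
}}

```text
time: 14.4
eef_pos: [0.6397, 0.1155, 0.1562]
tcp_rot: [-0.0, 1.0, -0.0, -0.0]
contact_force: [0.8, -0.2, -3.3]
opening: 0.139
finger_force: 58.8
```

```bash
python3 f.py; python3 e.py e2
```

```text
eef [0.6397 0.1154 0.1563] 14.5 [-0.3  0.1 -3.3]
top 234 z [0.1161 0.1257 0.1271 0.1281 0.1308] slope [ 0.005 -0.014  0.128] bbox mid [0.6399 0.1486 0.127 ] ext [0.104 0.043 0.01 ]
side 852 z [0.1147 0.1255 0.1269 0.1277 0.1493] slope [ 0.012 -0.016  0.127] bbox mid [0.6386 0.1192 0.1265] ext [0.109 0.109 0.011]
side tin (array([0.6398, 0.1167, 0.0475]), 178)
[0.63968631 0.11576806 0.15641368] 14.75
```

View pics/e2.png

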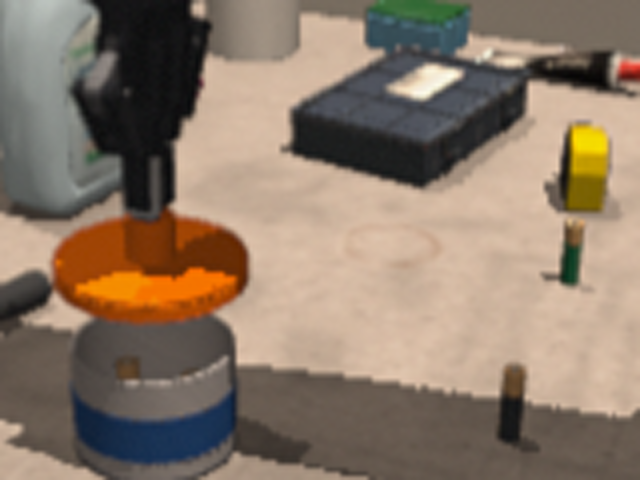

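The lid is level and centred over the tin. I lower it, watching the force.

Emit:
{"method": "carry_out", "body": {
  "deltas": [0,0,0.012,0,0,0,0,0,0.024,0,0,0,0,0,0.034,0,0,0,0,0,0.041,0,0,0,0,0,0.044,0,0,0]
}}

```text
time: 15.38
eef_pos: [0.6392, 0.1165, 0.1114]
tcp_rot: [-0.001, 1.0, -0.0, -0.001]
contact_force: [-0.6, 0.6, -4.1]
opening: 0.135
finger_force: 58.8
```

Emit:
{"method": "carry_out", "body": {
  "deltas": [0,0,0.002,0,0,0,0,0,0.003,0,0,0,0,0,0.004,0,0,0,0,0,0.005,0,0,0,0,0,0.005,0,0,0]
}}

```text
time: 16.0
eef_pos: [0.6395, 0.1162, 0.1072]
tcp_rot: [-0.001, 1.0, -0.0, -0.0]
contact_force: [-1.0, -2.6, -3.6]
opening: 0.135
finger_force: 58.9
```

Emit:
{"method": "carry_out", "body": {
  "deltas": [0,0,0.0005,0,0,0,0,0,0.001,0,0,0,0,0,0.0015,0,0,0,0,0,0.002,0,0,0,0,0,0.002,0,0,0]
}}

```text
time: 16.62
eef_pos: [0.6396, 0.116, 0.1066]
tcp_rot: [-0.001, 1.0, -0.0, -0.0]
contact_force: [-4.6, -3.4, 2.0]
opening: 0.14
finger_force: 59.6
```

```bash
python3 f.py
```

```text
eef [0.6396 0.116  0.1066] 16.725 [-4.5 -4.3  2.2]
top few 0
side 60 z [0.0904 0.0934 0.0974 0.1005 0.1037] slope [ 0.068 -0.258  0.101] bbox mid [0.6379 0.1256 0.0978] ext [0.025 0.014 0.011]
```

Emit:
{"method": "carry_out", "body": {
  "deltas": [0,0,0.001,0,0,0,0,0,0.002,0,0,0,0,0,0.002,0,0,0]
}}

```text
time: 17.1
eef_pos: [0.6396, 0.116, 0.1065]
tcp_rot: [-0.001, 1.0, -0.001, -0.0]
contact_force: [-9.0, -4.6, 8.9]
opening: 0.135
finger_force: 60.3
```

```bash
sed -i 's/c\[...,2\]>.09)/c[...,2]>.06)/' f.py; python3 f.py
```

```text
eef [0.6396 0.116  0.1065] 17.2 [-8.4 -5.   9.3]
top 187 z [0.0655 0.0752 0.0769 0.0786 0.0824] slope [ 0.001 -0.027  0.078] bbox mid [0.6405 0.1532 0.0772] ext [0.094 0.035 0.011]
side 869 z [0.0649 0.0758 0.077  0.078  0.0997] slope [ 0.009 -0.016  0.077] bbox mid [0.6382 0.1195 0.0771] ext [0.11  0.11  0.012]
```

The orange flat top is at 0.077 and level, exactly the height for fully seated. I unload, release, and drop to the collar.

Emit:
{"method": "carry_out", "body": {
  "deltas": [0,0,-0.002,0,0,0,0,0,-0.002,0,0,0]
}}

```text
time: 17.45
eef_pos: [0.6396, 0.116, 0.1066]
tcp_rot: [-0.001, 1.0, -0.0, -0.0]
contact_force: [-4.2, -4.1, 3.0]
opening: 0.138
finger_force: 59.6
```

Emit:
{"method": "carry_out", "body": {
  "deltas": [0,0,0,0,0,0,0,0,0,0,0,0,0,0,0,0,0,0,0,0,0,0,0,0,0,0,0,0,0,0],
  "grip": 65
}}

```text
time: 18.08
eef_pos: [0.6396, 0.1166, 0.1053]
tcp_rot: [-0.001, 1.0, 0.0, 0.0]
contact_force: [-0.2, 0.5, -0.5]
opening: 0.65
finger_force: 0.0
```

```bash
python3 f.py;python3 e.py e3
```

```text
eef [0.6396 0.1165 0.1053] 18.175 [ 0.5  0.7 -0.3]
top 169 z [0.0661 0.0753 0.0769 0.0786 0.0815] slope [0.015 0.004 0.077] bbox mid [0.6332 0.1553 0.0766] ext [0.077 0.03  0.01 ]
side 842 z [0.0648 0.0759 0.0771 0.078  0.0998] slope [ 0.009 -0.021  0.077] bbox mid [0.6376 0.1182 0.077 ] ext [0.109 0.111 0.012]
[0.63955965 0.11645918 0.10530551] 18.425
```

View pics/e3.png

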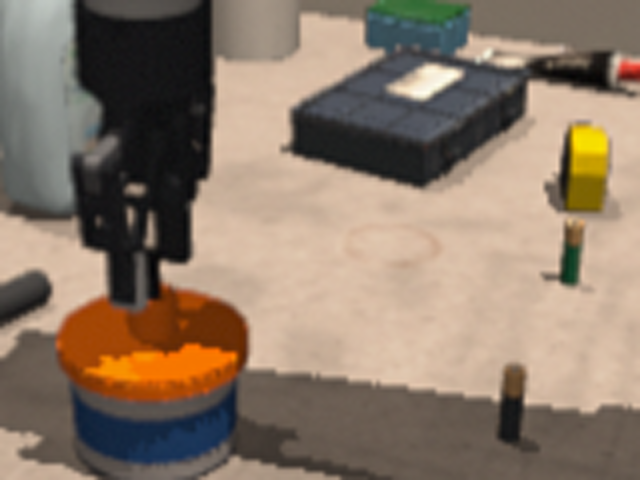

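Seated level on the tin, with the open fingers above the collar (crop (130,300)). I descend and grip the collar.

Emit:
{"method": "carry_out", "body": {
  "deltas": [0,-0.0005,0.012,0,0,0,0,-0.0005,0.02,0,0,0,0,-0.0005,0.0245,0,0,0,0,-0.0005,0.0245,0,0,0]
}}

```text
time: 18.92
eef_pos: [0.6391, 0.1159, 0.0799]
tcp_rot: [-0.001, 1.0, -0.0, -0.001]
contact_force: [-0.0, -0.8, 0.0]
opening: 0.648
finger_force: 0.0
```

Emit:
{"method": "carry_out", "body": {
  "deltas": [0,0,0,0,0,0,0,0,0,0,0,0,0,0,0,0,0,0,0,0,0,0,0,0,0,0,0,0,0,0],
  "grip": 0,
  "grip_force": 50
}}

```text
time: 19.55
eef_pos: [0.6401, 0.116, 0.0816]
tcp_rot: [-0.001, 1.0, 0.0, 0.001]
contact_force: [-0.2, -0.9, 2.8]
opening: 0.335
finger_force: 49.6
```

Gripped at 28 mm on the collar. Lift slowly.

Emit:
{"method": "carry_out", "body": {
  "deltas": [0,0,-0.002,0,0,0,0,0,-0.004,0,0,0,0,0,-0.007,0,0,0,0,0,-0.011,0,0,0,0,0,-0.015,0,0,0]
}}

```text
time: 20.18
eef_pos: [0.6394, 0.116, 0.0961]
tcp_rot: [-0.001, 1.0, 0.0, -0.0]
contact_force: [-0.1, -0.8, -1.0]
opening: 0.335
finger_force: 49.4
```

```bash
python3 f.py
```

```text
eef [0.6399 0.116  0.0968] 20.275 [ 0.4  0.1 -1.1]
top 171 z [0.0821 0.0899 0.0915 0.093  0.0964] slope [-0.002  0.006  0.092] bbox mid [0.6326 0.1559 0.0915] ext [0.079 0.03  0.011]
side 725 z [0.079  0.0888 0.0921 0.0929 0.1091] slope [ 0.011 -0.022  0.092] bbox mid [0.6377 0.1202 0.0921] ext [0.11  0.11  0.012]
side tin (array([0.64  , 0.1167, 0.0475]), 112)
```

Only the outer lid's weight (1.1 N) is on the wrist. Lift the rest to about 95 mm in all.

Emit:
{"method": "carry_out", "body": {
  "deltas": [0,0,-0.005,0,0,0,0,0,-0.012,0,0,0,0,0,-0.019,0,0,0,0,0,-0.026,0,0,0,0,0,-0.033,0,0,0]
}}

```text
time: 20.9
eef_pos: [0.6396, 0.1159, 0.1295]
tcp_rot: [-0.001, 1.0, 0.0, 0.0]
contact_force: [0.1, -0.6, -1.6]
opening: 0.333
finger_force: 49.4
```

Emit:
{"method": "carry_out", "body": {
  "deltas": [0,0,-0.008,0,0,0,0,0,-0.018,0,0,0,0,0,-0.03,0,0,0,0,0,-0.04,0,0,0,0,0,-0.047,0,0,0]
}}

```text
time: 21.52
eef_pos: [0.6398, 0.116, 0.1769]
tcp_rot: [-0.001, 1.0, 0.0, 0.001]
contact_force: [-0.3, -0.5, -0.8]
opening: 0.333
finger_force: 49.4
```

Emit:
{"method": "carry_out", "body": {
  "deltas": [0,0,0,0,0,0,0,0,0,0,0,0,0,0,0,0,0,0]
}}

```text
time: 21.9
eef_pos: [0.6392, 0.1159, 0.1751]
tcp_rot: [-0.001, 1.0, -0.0, -0.001]
contact_force: [0.1, -1.0, -0.5]
opening: 0.337
finger_force: 49.4
```

```bash
python3 f.py;python3 e.py e4
```

```text
eef [0.6393 0.1159 0.1752] 22.0 [ 0.6  0.6 -1.2]
top 352 z [0.161  0.1693 0.1709 0.1726 0.1957] slope [ 0.008 -0.003  0.171] bbox mid [0.6402 0.1164 0.1704] ext [0.104 0.11  0.011]
top tin (array([0.6335, 0.1034, 0.0475]), 194)
side 687 z [0.1581 0.1667 0.1705 0.1712 0.188 ] slope [ 0.008 -0.023  0.171] bbox mid [0.638  0.1197 0.17  ] ext [0.11  0.11  0.011]
side tin (array([0.6412, 0.115 , 0.0475]), 740)
[0.63948492 0.11595127 0.17561579] 22.25
```

View pics/e4.png

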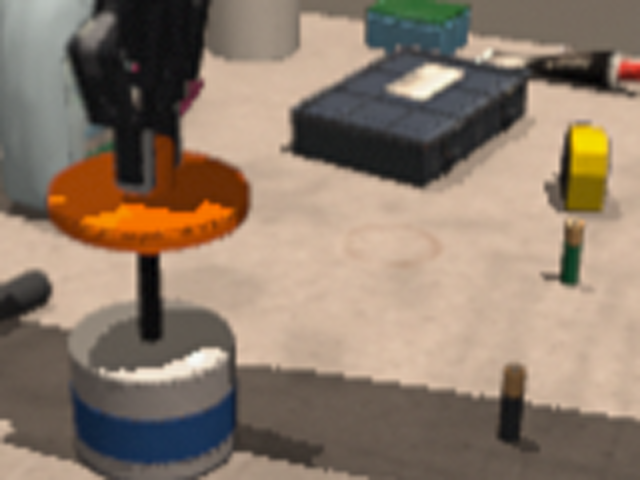

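The inner lid is seated with its stem upright (150,295), and the outer lid is level above it with 26 mm clear. I raise it 7 mm more and hand in.

Emit:
{"method": "carry_out", "body": {
  "deltas": [0,0,-0.003,0,0,0,0,0,-0.007,0,0,0,0,0,-0.007,0,0,0,0,0,-0.007,0,0,0,0,0,-0.007,0,0,0]
}}

```text
time: 22.88
eef_pos: [0.6395, 0.116, 0.1827]
tcp_rot: [-0.001, 1.0, -0.0, -0.0]
contact_force: [0.4, 0.2, -1.4]
opening: 0.332
finger_force: 49.4
```

```bash
python3 -c "
from plant import ctrl
print(ctrl.sign_off())"
```

```text
the job is handed in; nothing more can be done
None
```

Done and handed in at about 23 s: two cells are in the tin and the other two still stand; the inner lid is seated, and the outer lid is held level about 33 mm above the stem, over the tin.

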